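# Run down the loose wing nut of the book press

## Task

One of the two wing nuts on the book press still stands off its washer. Push its wings round clockwise (seen from above) with the fingertips, stroke after stroke, until it is fully down on the washer, then leave it. Only push: never take the nut or a wing between the fingers; do not loosen the other nut, and leave everything else on the press and table where it is.

Things in the scene. Friction and masses are not known exactly. Their poses are not given: they have to be found in the camera images.
- press: Wooden book press, fixed. Origin: centre of its underside on the table; y along it. Top board 150 (x) by 320 mm (y), upper face at 70 mm. At y = +125 and -125 mm a 12 mm threaded rod with washer (28 mm wide, top at 73 mm) and wing nut. A fixed bar 13 mm wide, 268 mm long, joins the rod tops over both nuts, from 112 to 123 mm up (rod ends 126): a finger cannot circle a rod.
- wing_nut: Loose aluminium wing nut, on either rod, 4 to 7 mm off its washer at the start; sinks 5 mm a turn. Origin: on the rod axis at its underside; does not spin. Hub 22 mm high, 25 mm across at the foot, 19 at the top. Two upright wings 6 mm thick with round ears 24 mm across, centred 27 mm from the axis, 16.5 mm above the origin: 78 mm tip to tip, ears from 4.5 to 28.5 mm above the origin.
- nut_mid (a point): Point on the axis of the loose nut, 16.5 mm above its underside; spins with the nut: x along the wings (towards nut_ear), z up.
- nut_ear (a point): Centre of one ear of the loose nut, 27 mm from the axis; the other ear lies opposite.
- nut_turn (a joint): Turn of the loose nut in rad: 0 = fully down on its washer (a hard stop), positive = unscrewed (counterclockwise seen from above). Starts between 5.6 and 8.6. Turns freely with about 0.03 N m of drag and stays where it is left.
- snug_nut: The same kind of wing nut on the other rod, already down on its washer (origin 73 mm above the table). Origin: on its rod axis at the underside.
- snug_turn (a joint): Turn of the snug nut in rad: 0 = fully down, positive = unscrewed. Stiff.
- tin: Bystander: small closed round steel tin, 45 mm across, 26 mm high, standing on the top board between the nuts, under the carrying bar; origin centre of underside.
- tape: Bystander: roll of masking tape lying flat, 100 mm across, 24 mm high, on the table at the robot's side of the press; origin centre of underside.
- hammer: Bystander: small hammer lying on the table, 240 mm long; origin on its underside.
- glue: Bystander: white glue bottle, 48 mm across, 130 mm tall; origin centre of underside.
- bead_jar: Bystander: glass jar with steel lid, 68 mm across, 75 mm tall; origin centre of underside.
- bowl: Bystander: cream bowl, 120 mm across, 42 mm high; origin centre of underside.
- marker: Bystander: black marker pen lying on the table on the far side of the press, 14 mm thick, 130 mm long; origin on its underside.

How it is judged:
At the end, for the whole second after the job is handed in: The loose nut is within 0.26 rad (15 degrees) of its stop on the washer and at rest, the snug nut is still within 0.2 rad of its stop, and no bystander is more than 20 mm from where it was (value of joint nut_turn below 0.26 rad and velocity of joint nut_turn between -0.05 and 0.05 rad/s and value of joint snug_turn below 0.2 rad and distance of each of tin, tape, hammer, glue, bead_jar, bowl, marker from where it was at the start of the episode below 0.02 m); the robot touches nothing.
It fails at once if a wing or the hub of the loose nut is taken between the fingers (the grasp point over the wings' mid-plane, the tips down beside it, touching) (y of the grasp point in the frame of nut_mid between -0.005 and 0.005 m and x of the grasp point in the frame of nut_mid between -0.045 and 0.045 m and z of the grasp point in the frame of nut_mid below 0.026 m and contact force between the fingers and wing_nut above 0.3 N).
It fails at once if the snug nut is turned by more than 0.2 rad (value of joint snug_turn above 0.2 rad).
It fails at once if a bystander is moved or lifted by more than 20 mm (distance of any of tin, tape, hammer, glue, bead_jar, bowl, marker from where it was at the start of the episode above 0.02 m).
It also fails if it takes over 72 s, if anything falls off the work surface, if the arm or the gripper's body presses on something with over 40 N, if the wrist force passes 120 N, or if a joint passes its speed limit or range.

## Robot

A 6-joint arm with a two-finger parallel gripper is mounted at the origin on the work surface. World frame = base frame: x ahead of the robot, y to its left, z up, the work surface at z = 0. Lengths are in m, angles in rad, forces in N, time in s.
With the tool pointing down it reaches from about 0.25 to 0.8 m from the base axis. Payload 3.9 kg.
Tool frame: the origin (TCP) lies midway between the tips of the shut fingers; the grasp point (between the pads) lies 19 mm behind it (arm.tcp_to_grasp is the distance from the TCP to the grasp point, in m); z points along the fingers, y is the line along which they close (so a half turn about z gives the same grasp; the last joint's range is limited). The gripper opens to 85 mm and grips with 20 to 120 N. Pads are 22 mm wide; open, the fingers measure 114 mm over their backs; the gripper's body (76 mm by 85 mm) begins 54 mm behind the grasp point. The pads swing forward as they close: fully open they stand 13 mm farther back than shut.
Start: joints at [-1.285, 0.26, -0.138, 1.173, 0, 1.571], TCP at [0.148, -0.504, 0.231] pointing down, gripper open.
Joint ranges: [-2.78, 2.78], [-0.83, 1.72], [-1.28, 1.37], [-1.9, 2.12], [-1.57, 1.48], [-3.14, 3.14]. Speed limits (rad/s): [2.57, 2.57, 3.14, 3.14, 3.14, 3.14].

## Interface

Orientations are given as a rotation vector (axis times angle).
In Python, from workcell import arm gives the robot as it stands. The module is installed in compiled form; this text tells all that it offers.
- The arm moves only by the tool play_rows, never from a script. Its argument "motion" is a list of rows, each a list of 6 numbers: the shift along the tool's x, y, z in m, then the turn, a rotation vector about the tool's x, y, z in degrees. A call has 1 to 5 rows; each row is the pose to reach, as a shift and turn from the pose commanded when the call began, along the tool's axes at that moment; what a row does not reach only later rows make up. A row lasts 1/12 s, in which the tool goes at most 41.7 mm and 7.16 degrees, less where a joint would pass 70% of its speed; a pose out of reach is approached as far as the arm can. A call with a gripper value outside its range is refused whole. "claw" is the closure, from 0 (fully open) to 1 (shut), set as the call begins (left out, the last holds). The fingers move at their own pace and stop on an object; the grip force is fixed at half the most. Time passes only in rows, so rows that repeat a pose let the fingers close. It gives the time, the measured TCP pose, the force, the opening and the grip force at its end, in the units of the state.
- arm.sense(): the state, without advancing time (a new reading comes with each control period).
- arm.capture(name): name is "side" or "top"; returns a dict with "img" (384x512x3 uint8, red, green, blue), "intrinsics" (3x3 intrinsics, pixels), "rvec" (rotation vector, rad) and "tvec" (3), from world to camera coordinates, as OpenCV has them. Camera axes: x right, y down, z forward; pixel columns grow to the right and rows downward; lengths in m; the calibration is good to about 2 mm. A picture is of the moment at which its call begins. There is no depth.
- arm.sign_off(): hands the job in; it is judged then, once.
The state is a dict: "t": time; "joint_positions": joint angles; "joint_velocities": joint speeds; "effort": joint torques, N m; "ee_pos": TCP position; "eef_rot": TCP orientation; "contact_force": force on the tool from outside, world axes, zero at the start; "moment": the same for the moment, N m; "finger_gap": finger opening in m; "grasp_force": force on a finger pad.
Only numpy, scipy, OpenCV 4.12 (cv2) and the standard library are available. Lean on these libraries where they do the work, as an engineer would, in place of code of your own. Each camera call takes 0.05 s, during which the arm holds its last target. There are 200 camera calls.

## Working session

There is one attempt and no reset: what is moved stays moved. The work goes in short steps, Python scripts to look and compute and a tool call to move; the robot and the scene stay as the last step left them, time stands still between calls to the robot, and variables do not carry over. Pictures are saved under pics/ and viewed, at most 10 in all, crops included, and the job is handed in when it is done.

Besides the shell and the picture viewer there is one more tool, called after "Emit:" as a command line: name --pt "numbers of a row" for each row, then --argument value for the rest. play_rows: Moves the arm, as the interface text tells. Its arguments: {"type":"object","properties":{"motion":{"type":"array"},"claw":{"type":"number"}},"required":["motion"]}

```bash
mkdir -p pics
cat > h.py <<'E'
import numpy as np, cv2
from workcell import arm
def cap(n,f=None):
    c=arm.capture(n); R=cv2.Rodrigues(np.array(c["rvec"],float))[0]; t=np.array(c["tvec"],float).ravel(); K=np.array(c["intrinsics"])
    if f: cv2.imwrite("pics/"+f,c["img"][:,:,::-1])
    return c["img"],K,R,t
def ray(cam,u,v,z):
    _,K,R,t=cam; d=R.T@np.linalg.inv(K)@np.array([u,v,1.]); o=-R.T@t
    return o+d*(z-o[2])/d[2]
def proj(cam,p):
    _,K,R,t=cam; q=K@(R@np.array(p,float)+t); return q[:2]/q[2]
E
python3 - <<'E'
from h import *
a=cap("top","top0.png");b=cap("side","side0.png")
print(arm.sense(),arm.tcp_to_grasp)
for c in(a,b): print(c[1],-c[2].T@c[3])
E
```

```text
{'t': 0.1, 'joint_positions': array([-1.28501017e+00,  2.60610825e-01, -1.39247700e-01,  1.17270581e+00,
        2.26043903e-05,  1.57081399e+00]), 'joint_velocities': array([ 0.00297836, -0.00213115,  0.00347924, -0.00250606, -0.00220026,
       -0.00037752]), 'effort': array([ 6.35091510e-05, -4.06509662e+01,  2.54526865e+01,  1.00936406e-02,
        2.94423728e-05, -1.24143153e-05]), 'ee_pos': array([ 0.14783622, -0.5031105 ,  0.23054919]), 'eef_rot': array([-3.10784259e+00, -4.47108568e-01,  3.60169092e-04]), 'contact_force': array([ 0.98246407,  0.10056633, -0.51383954]), 'moment': array([-0.03327939, -0.05355625,  0.04670343]), 'grasp_force': 0.0, 'finger_gap': 0.08514714251361068} 0.0187
[[469.73054432   0.         257.35441711]
 [  0.         469.73054432 184.58696735]
 [  0.           0.           1.        ]] [ 0.24496802 -0.01375479  1.32216567]
[[385.65236214   0.         258.74487738]
 [  0.         385.65236214 190.55046839]
 [  0.           0.           1.        ]] [-0.25946617  0.80610979  0.71030305]
```

View pics/top0.png

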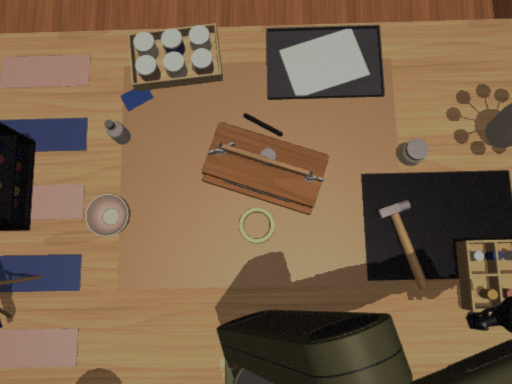

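View pics/side0.png

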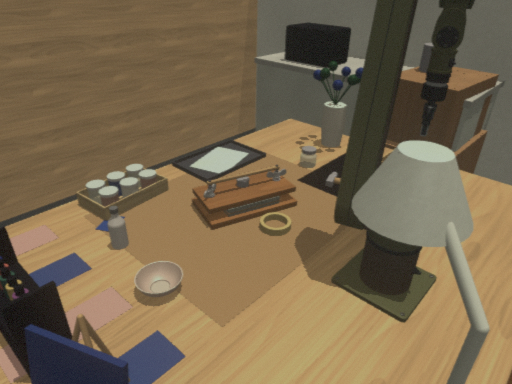

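Top view: the press centre is at about (266,167), with nuts near (222,149) and (315,178) and the bar between them. The tape is at (257,225), the marker at (263,124) and the tin at (268,155). Next I'll enlarge both nuts in both views.

Run:
```python
from h import *
a=cap("top");b=cap("side")
A=cv2.resize(a[0][115:217,195:335],None,fx=5.5,fy=5.5,interpolation=cv2.INTER_CUBIC)
B=cv2.resize(b[0][160:225,185:305],None,fx=6.5,fy=6.5,interpolation=cv2.INTER_CUBIC)
cv2.imwrite("pics/tc.png",A[:,:,::-1]);cv2.imwrite("pics/sc.png",B[:,:,::-1])
# press top board outline by colour in hsv
h=cv2.cvtColor(a[0],cv2.COLOR_RGB2HSV)
print(h[145,240],h[190,300],h[160,150],h[190,220])
for p in[(222,149),(315,178)]: print(ray(a,*p,0.118))
```

```text
[ 13 152 126] [ 13 151 140] [ 15 113 153] [ 15 106 164]
[0.56326969 0.09601391 0.118     ]
[ 0.47886444 -0.14610576  0.118     ]
```

View pics/tc.png

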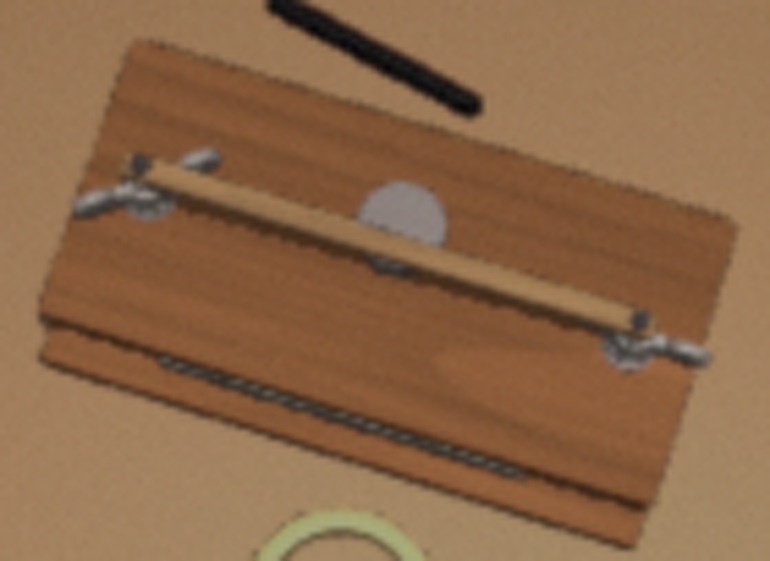

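View pics/sc.png

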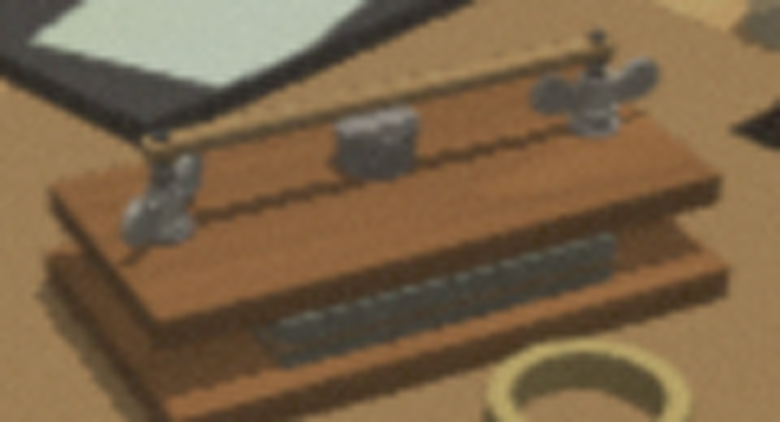

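The crops show rod tops at about (220.5,144.6) and (311.5,173.2). The left nut's wings cross the bar at about 40°, and the right nut's wings lie almost along it. Next I'll compute the rod axes and compare each nut's height in the side view.

Run:
```python
from h import *
a=cap("top");b=cap("side")
T=lambda x,y:((x+.5)/5.5-.5+195,(y+.5)/5.5-.5+115)
S=lambda x,y:((x+.5)/6.5-.5+185,(y+.5)/6.5-.5+160)
s=lambda p:np.round((np.array(p)+.5-[185,160])*6.5-.5,1)
P={n:ray(a,*T(*c),.126)for n,c in dict(L=(140,163),R=(641,320)).items()}
for c in ((140,40),(738,225),(648,505),(42,318)): print('corner',ray(a,*T(*c),.07))
d=P['L']-P['R'];print(P,np.linalg.norm(d),'yawdeg of y axis',np.degrees(np.arctan2(-d[0],d[1])))
print('side rod top pix from side', ray(b,*S(160,137),.126),ray(b,*S(597,38),.126))
# ears at several heights
for n,cs in dict(L=[(95,202),(202,160)],R=[(690,352)]).items():
  for c in cs:
    for z in(.0895,.0955): 
      r=ray(a,*T(*c),z)-P[n];print(n,z,np.round(r,4),np.hypot(r[0],r[1]),np.degrees(np.arctan2(r[1],r[0])))
for n in P:
  for z in(.073,.078,.095,.101,.112,.126):print(n,z,s(proj(b,[*P[n][:2],z])), 'top', np.round((proj(a,[*P[n][:2],z])+.5-[195,115])*5.5))
# triangulate ears: side pix
def tri(u,v):
  o=[];M=np.zeros((3,3));w=np.zeros(3)
  for c,p in((a,u),(b,v)):
    C=-c[2].T@c[3];q=ray(c,*p,0)-C;q/=np.linalg.norm(q);A=np.eye(3)-np.outer(q,q);M+=A;w+=A@C
  return np.linalg.solve(M,w)
print(tri(T(95,202),S(140,222)),tri(T(202,160),S(187,178)),tri(T(690,352),S(638,77)))
```

```text
corner [0.6539375  0.10520301 0.07      ]
corner [ 0.54985256 -0.19166166  0.07      ]
corner [ 0.41079349 -0.14106524  0.07      ]
corner [0.51153279 0.1549628  0.07      ]
{'L': array([0.57425417, 0.1003353 , 0.126     ]), 'R': array([ 0.49137878, -0.13582811,  0.126     ])} 0.2502828117632785 yawdeg of y axis -19.33719152565816
side rod top pix from side [0.56830918 0.10502055 0.126     ] [ 0.48648029 -0.12939794  0.126     ]
L 0.0895 [-0.0092  0.0258 -0.0365] 0.027402962166589988 109.59448173779585
L 0.0955 [-0.0107  0.0251 -0.0305] 0.027336596146007183 113.151934593518
L 0.0895 [ 0.0108 -0.0272 -0.0365] 0.029218821521410688 -68.40537303279825
L 0.0955 [ 0.0091 -0.0276 -0.0305] 0.02905253276315909 -71.74943384631
R 0.0895 [-0.0089 -0.0268 -0.0365] 0.028212751160228436 -108.44169445450363
R 0.0955 [-0.0101 -0.026  -0.0305] 0.027922658614509828 -111.16313918262684
L 0.073 [163.6 223. ] top [151. 192.]
L 0.078 [163.2 214.4] top [150. 189.]
L 0.095 [161.7 184.8] top [147. 180.]
L 0.101 [161.2 174.2] top [145. 177.]
L 0.112 [160.3 154.7] top [143. 171.]
L 0.126 [159.1 129.7] top [141. 163.]
R 0.073 [593.3 119.3] top [631. 342.]
R 0.078 [593.7 111.1] top [632. 341.]
R 0.095 [595.1  83.2] top [636. 334.]
R 0.101 [595.6  73.3] top [637. 331.]
R 0.112 [596.5  54.9] top [639. 326.]
R 0.126 [597.7  31.3] top [642. 320.]
[0.56425627 0.12537419 0.08857275] [0.58650076 0.0734275  0.08329925] [ 0.48220885 -0.16202175  0.09243977]
```

The right nut (rod at about x=0.491, y=-0.136) has ears roughly 6 mm higher than the left nut, so it is the loose one. Its outer ear points along about -111°. I'll write a helper that turns a world target into tool-axis moves, then approach with the fingers shut.

```bash
cat >> h.py <<'E'
from scipy.spatial.transform import Rotation as Ro
AX=np.array([.4905,-.135])
def place(th,rho=.030,lat=-.014,z=.085,ax=AX):
    "TCP target with tool x = clockwise tangent at wing angle th(deg)"
    a=np.radians(th); er=np.array([np.cos(a),np.sin(a)]); t=np.array([er[1],-er[0]])
    return np.array([*(ax+rho*er+lat*t),z]), np.column_stack([[*t,0],[*-er,0],[0,0,-1]])
def rel(p,R):
    s=arm.sense(); R0=Ro.from_rotvec(s["eef_rot"]); 
    d=R0.inv().apply(p-s["ee_pos"]); w=(R0.inv()*Ro.from_matrix(R)).as_rotvec(degrees=True)
    return np.round(d*1000,1),np.round(w,1)
def st():
    s=arm.sense(); R=Ro.from_rotvec(s["eef_rot"]).as_matrix(); er=-R[:2,1]; v=s["ee_pos"][:2]-AX
    print("t %.2f"%s["t"],"tcp",np.round(s["ee_pos"],4),"theta %.1f"%np.degrees(np.arctan2(er[1],er[0])),"rho %.1f lat %.1f"%(v@er*1e3,v@R[:2,0]*1e3),"F",np.round(s["contact_force"],1),"j",np.round(np.degrees(s["joint_positions"]),0),"gap",round(s["finger_gap"],3))
E
python3 - <<'E'
from h import *
st(); print(rel(*place(-111,lat=-.026,z=.18)))
E
```

```text
t 0.30 tcp [ 0.1479 -0.5035  0.231 ] theta 106.4 rho -257.0 lat -432.5 F [ 0.1 -0.2  0.7] j [-74.  15.  -8.  67.   0.  90.] gap 0.085
(array([ 435. , -217.3,   51.1]), array([-0.000e+00, -1.000e-01, -1.426e+02]))
```

Emit:
play_rows --pt "20 -10 0 0 0 -7" --pt "40 -20 0 0 0 -14" --pt "60 -30 0 0 0 -21" --pt "80 -40 0 0 0 -28" --pt "100 -50 0 0 0 -35" --claw 1

```text
t: 0.72
ee_pos: [0.3014, -0.3604, 0.2314]
eef_rot: [2.827, 1.369, 0.0]
contact_force: [0.5, -0.9, -0.3]
finger_gap: 0.0258
grasp_force: 0.0
```

I wrote that shift in mm, but the tool takes metres. The per-row limit held it to about 0.21 m in the intended direction, clear of everything. I'll use metres from here.

```bash
sed -i 's/np.round(d\*1000,1)/np.round(d,4)/' h.py
python3 - <<'E'
from h import *
st(); print(rel(*place(-111,lat=-.026,z=.18)))
E
```

```text
t 0.72 tcp [ 0.3014 -0.3604  0.2314] theta 141.7 rho 8.5 lat -294.1 F [ 0.5 -0.9 -0.3] j [-50.   9. -15.  65.   0.  78.] gap 0.026
(array([0.2732, 0.0422, 0.0514]), array([   0. ,    0. , -107.3]))
```

Emit:
play_rows --pt "0.02 0.003 0 0 0 -7" --pt "0.04 0.006 0 0 0 -14" --pt "0.06 0.009 0 0 0 -21" --pt "0.08 0.012 0 0 0 -28" --pt "0.1 0.015 0 0 0 -35"

```text
t: 1.13
ee_pos: [0.3754, -0.2921, 0.2313]
eef_rot: [2.284, 2.157, 0.0]
contact_force: [0.5, 0.7, 0.3]
finger_gap: -0.0001
grasp_force: 0.0
```

Run:
```python
from h import *
st(); print(rel(*place(-111,lat=-.026,z=.18)))
```

```text
t 1.13 tcp [ 0.3754 -0.2921  0.2313] theta 176.7 rho 106.0 lat -163.4 F [0.5 0.7 0.3] j [-38.  10. -14.  66.   0.  55.] gap -0.0
(array([0.1269, 0.1216, 0.0513]), array([  0. ,   0. , -72.3]))
```

Emit:
play_rows --pt "0.013 0.012 0 0 0 -7" --pt "0.026 0.024 0 0 0 -14" --pt "0.039 0.036 0 0 0 -21" --pt "0.052 0.048 0 0 0 -28" --pt "0.065 0.06 0 0 0 -35"

```text
t: 1.55
ee_pos: [0.4392, -0.2312, 0.2313]
eef_rot: [-1.53, -2.744, 0.0]
contact_force: [0.4, -0.3, 0.2]
finger_gap: -0.0001
grasp_force: 0.0
```

Run:
```python
from h import *
st(); print(rel(*place(-111,lat=-.026,z=.16)))
```

```text
t 1.55 tcp [ 0.4392 -0.2312  0.2313] theta -148.3 rho 94.2 lat -54.9 F [ 0.4 -0.3  0.2] j [-28.  12. -12.  66.  -0.  31.] gap -0.0
(array([0.016 , 0.0861, 0.0713]), array([ -0. ,  -0. , -37.3]))
```

Emit:
play_rows --pt "0.003 0.017 0.014 0 0 -7" --pt "0.006 0.034 0.028 0 0 -14" --pt "0.009 0.051 0.042 0 0 -21" --pt "0.012 0.068 0.056 0 0 -28" --pt "0.016 0.086 0.071 0 0 -35"

```text
t: 1.97
ee_pos: [0.5044, -0.1731, 0.1598]
eef_rot: [0.634, 3.076, -0.0]
contact_force: [0.4, -0.4, -0.1]
finger_gap: 0.0001
grasp_force: 0.0
```

Run:
```python
from h import *
st(); print(rel(*place(-111,lat=-.026,z=.135)))
a=cap("top");b=cap("side")
A=cv2.resize(a[0][140:220,270:350],None,fx=5,fy=5,interpolation=cv2.INTER_CUBIC)
B=cv2.resize(b[0][150:210,240:320],None,fx=5,fy=5,interpolation=cv2.INTER_CUBIC)
cv2.imwrite("pics/n1.png",np.hstack([A,np.vstack([B,np.zeros((100,400,3),np.uint8)])])[:,:,::-1])
```

```text
t 1.97 tcp [ 0.5044 -0.1731  0.1598] theta -113.3 rho 29.4 lat -27.9 F [ 0.4 -0.4 -0.1] j [-19.  18. -15.  57.  -0.   4.] gap 0.0
(array([0.0007, 0.0005, 0.0248]), array([-0. ,  0. , -2.3]))
```

View pics/n1.png

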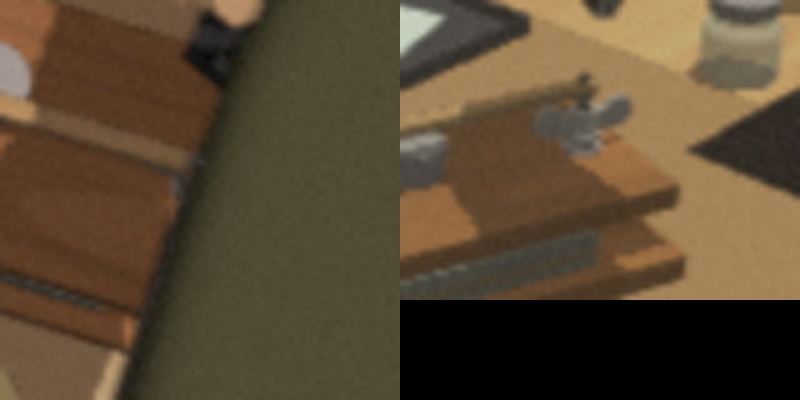

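The side view shows the right nut's hub standing clear of its washer, so it is the loose one. The dark fingertip is just above it at crop (600,8), which is image (280,152). The arm hides the nut from the top camera, so I'll rely on the side view and force, and descend now.

Emit:
play_rows --pt "0 0 0.025 0 0 0" --pt "0 0 0.05 0 0 0" --pt "0 0 0.074 0 0 0" --pt "0 0 0.074 0 0 0"

```text
t: 2.4
ee_pos: [0.5, -0.1728, 0.0828]
eef_rot: [-0.645, -3.067, -0.001]
contact_force: [-0.7, -0.2, 0.4]
finger_gap: -0.0003
grasp_force: 0.0
```

Run:
```python
from h import *
st(); print(rel(*place(-111,lat=-.026,z=.085)))
b=cap("side")
print(proj(b,arm.sense()["ee_pos"]))
B=cv2.resize(b[0][150:210,240:320],None,fx=8,fy=8,interpolation=cv2.INTER_CUBIC)
cv2.imwrite("pics/n2.png",B[:,:,::-1])
```

```text
t 2.40 tcp [ 0.5    -0.1728  0.0828] theta -113.8 rho 30.8 lat -23.9 F [-0.7 -0.2  0.4] j [-19.  22. -22.  47.  -0.   5.] gap -0.0
(array([-0.0034,  0.0021, -0.0022]), array([-0.1, -0.4, -2.8]))
[280.58084483 170.62252883]
```

View pics/n2.png

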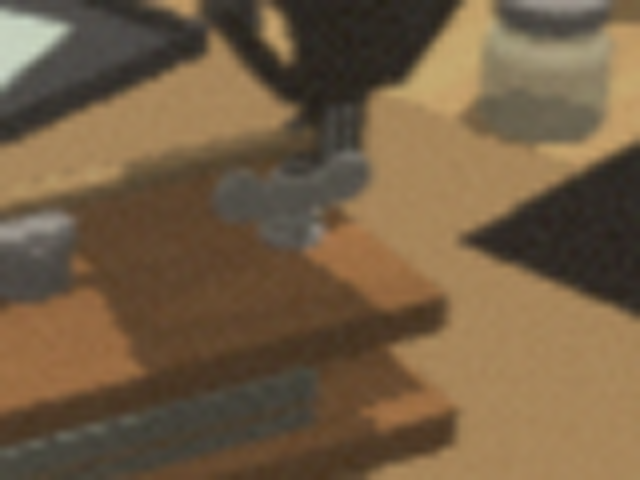

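The fingers stand behind the outer ear, at crop (340,130), with TCP z at 83 mm. I'll close up to the wing and push the first 35°.

Emit:
play_rows --pt "0.005 0 -0.002 0 0 0" --pt "0.01 0 -0.002 0 0 0" --pt "0.01 0 -0.002 0 0 0"

```text
t: 2.7
ee_pos: [0.4944, -0.1696, 0.0902]
eef_rot: [0.644, 3.073, -0.0]
contact_force: [-0.1, -0.0, -0.4]
finger_gap: -0.0003
grasp_force: 0.0
```

Emit:
play_rows --pt "0.0038 -0.0015 0 0 0 7" --pt "0.0077 -0.0025 0 0 0 14" --pt "0.0117 -0.003 0 0 0 21" --pt "0.0157 -0.0031 0 0 0 28" --pt "0.0197 -0.0026 0 0 0 35"

```text
t: 3.12
ee_pos: [0.4764, -0.1649, 0.09]
eef_rot: [1.545, 2.731, -0.001]
contact_force: [0.1, -1.3, 0.3]
finger_gap: 0.0
grasp_force: 0.6
```

Run:
```python
from h import *
st(); print(rel(*place(-146)))
b=cap("side")
B=cv2.resize(b[0][150:210,240:320],None,fx=8,fy=8,interpolation=cv2.INTER_CUBIC)
cv2.imwrite("pics/n3.png",B[:,:,::-1])
```

```text
t 3.12 tcp [ 0.4764 -0.1649  0.09  ] theta -149.0 rho 27.5 lat -18.3 F [ 0.1 -1.3  0.3] j [-19.  19. -25.  46.  -0.  40.] gap 0.0
(array([ 0.0028, -0.0017,  0.0049]), array([ 0.1,  0.2, -3. ]))
```

View pics/n3.png

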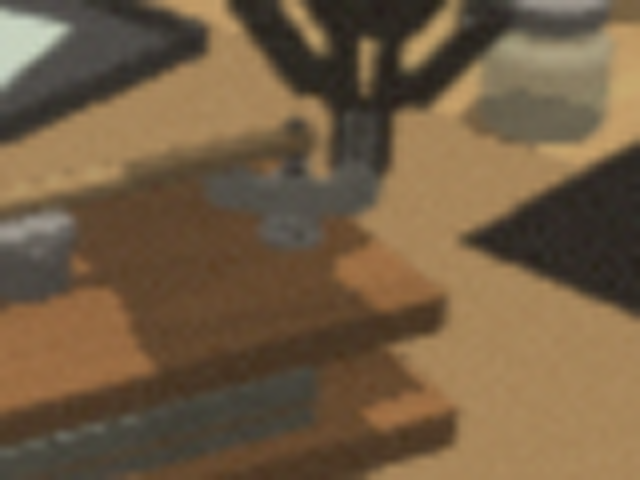

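The wing has turned with the finger at a contact force of about 1.3 N. I'll carry on along the arc, moving slightly outward and lower.

Emit:
play_rows --pt "0.0045 -0.002 0.002 0 0 7" --pt "0.0085 -0.0035 0.004 0 0 14" --pt "0.013 -0.004 0.005 0 0 21" --pt "0.017 -0.004 0.005 0 0 28" --pt "0.021 -0.004 0.005 0 0 35"

```text
t: 3.58
ee_pos: [0.4619, -0.1486, 0.0845]
eef_rot: [2.293, 2.144, 0.001]
contact_force: [0.4, -1.2, -0.9]
finger_gap: -0.0003
grasp_force: 0.5
```

Run:
```python
from h import *
st(); print(rel(*place(-184)),rel(*place(-219)))
```

```text
t 3.58 tcp [ 0.4619 -0.1486  0.0845] theta 176.2 rho 27.6 lat -15.5 F [ 0.4 -1.2 -0.9] j [-18.  18. -28.  44.  -0.  76.] gap -0.0
(array([ 0.0016, -0.0024, -0.0005]), array([0.1, 0.1, 0.2])) (array([ 0.0213, -0.005 , -0.0005]), array([ 0.2,  0. , 35.2]))
```

Emit:
play_rows --pt "0.0045 -0.002 0 0 0 7" --pt "0.0085 -0.0035 0 0 0 14" --pt "0.013 -0.0045 0 0 0 21" --pt "0.017 -0.005 0 0 0 28" --pt "0.021 -0.005 0 0 0 35"

```text
t: 4.0
ee_pos: [0.4583, -0.1274, 0.0846]
eef_rot: [2.831, 1.355, 0.002]
contact_force: [-0.6, -1.6, -0.1]
finger_gap: -0.0001
grasp_force: 0.7
```

Run:
```python
from h import *
st(); print(rel(*place(-219)),rel(*place(-252)))
```

```text
t 4.00 tcp [ 0.4583 -0.1274  0.0846] theta 141.2 rho 29.8 lat -14.3 F [-0.6 -1.6 -0.1] j [-15.  17. -29.  44.  -0. 113.] gap -0.0
(array([ 0.0004, -0.0002, -0.0004]), array([0.2, 0. , 0.2])) (array([ 0.019 , -0.003 , -0.0004]), array([ 0.2, -0. , 33.2]))
```

Emit:
play_rows --pt "0.004 -0.0015 0 0 0 7" --pt "0.008 -0.0025 0 0 0 14" --pt "0.012 -0.003 0 0 0 21" --pt "0.016 -0.003 0 0 0 28" --pt "0.02 -0.003 0 0 0 35"

```text
t: 4.42
ee_pos: [0.468, -0.1097, 0.0843]
eef_rot: [3.109, 0.441, 0.001]
contact_force: [-0.9, -1.0, -1.2]
finger_gap: -0.0002
grasp_force: 0.5
```

Run:
```python
from h import *
st(); print(rel(*place(-259,rho=.032)))
```

```text
t 4.42 tcp [ 0.468  -0.1097  0.0843] theta 106.2 rho 30.5 lat -14.6 F [-0.9 -1.  -1.2] j [-13.  17. -29.  44.  -0. 151.] gap -0.0
(array([ 0.0035, -0.0026, -0.0007]), array([ 0.1, -0. ,  5.2]))
```

The first stroke is done, with about 143° turned. I'll back off, lift over the bar, turn the tool back and go to the other wing.

Emit:
play_rows --pt "-0.006 -0.002 0 0 0 0" --pt "-0.012 -0.004 0 0 0 0" --pt "-0.014 -0.004 -0.03 0 0 0" --pt "-0.014 -0.004 -0.065 0 0 0" --pt "-0.014 -0.004 -0.075 0 0 -5"

```text
t: 4.83
ee_pos: [0.4541, -0.11, 0.1626]
eef_rot: [3.083, 0.59, 0.008]
contact_force: [0.9, 0.3, 0.3]
finger_gap: 0.0002
grasp_force: 0.0
```

Emit:
play_rows --pt "0 0 0 0 0 -7" --pt "0 0 0 0 0 -14" --pt "0 0 0 0 0 -21" --pt "0 0 0 0 0 -28" --pt "0 0 0 0 0 -35"

```text
t: 5.25
ee_pos: [0.4521, -0.1095, 0.1587]
eef_rot: [2.762, 1.498, 0.0]
contact_force: [-0.8, -0.5, 0.7]
finger_gap: -0.0002
grasp_force: 0.0
```

Emit:
play_rows --pt "0 0 0 0 0 -7" --pt "0 0 0 0 0 -14" --pt "0 0 0 0 0 -21" --pt "0 0 0 0 0 -28" --pt "0 0 0 0 0 -35"

```text
t: 5.67
ee_pos: [0.4521, -0.1095, 0.1586]
eef_rot: [-2.183, -2.259, -0.0]
contact_force: [-0.5, -0.4, 0.6]
finger_gap: 0.0
grasp_force: 0.0
```

Emit:
play_rows --pt "0 0 0 0 0 -7" --pt "0 0 0 0 0 -14" --pt "0 0 0 0 0 -21" --pt "0 0 0 0 0 -28" --pt "0 0 0 0 0 -35"

```text
t: 6.08
ee_pos: [0.4521, -0.1095, 0.1586]
eef_rot: [-1.403, -2.811, -0.0]
contact_force: [0.0, 0.1, -0.2]
finger_gap: -0.0001
grasp_force: 0.0
```

Run:
```python
from h import *
st(); print(rel(*place(-72,lat=-.027,z=.145)))
b=cap("side")
B=cv2.resize(b[0][150:210,240:320],None,fx=8,fy=8,interpolation=cv2.INTER_CUBIC)
cv2.imwrite("pics/n4.png",B[:,:,::-1])
```

```text
t 6.08 tcp [ 0.4521 -0.1095  0.1586] theta -143.1 rho 15.4 lat 43.4 F [ 0.   0.1 -0.2] j [-14.  12. -24.  55.   0.  39.] gap -0.0
(array([-0.0806,  0.0312,  0.0136]), array([  0. ,  -0. , -71.1]))
```

View pics/n4.png

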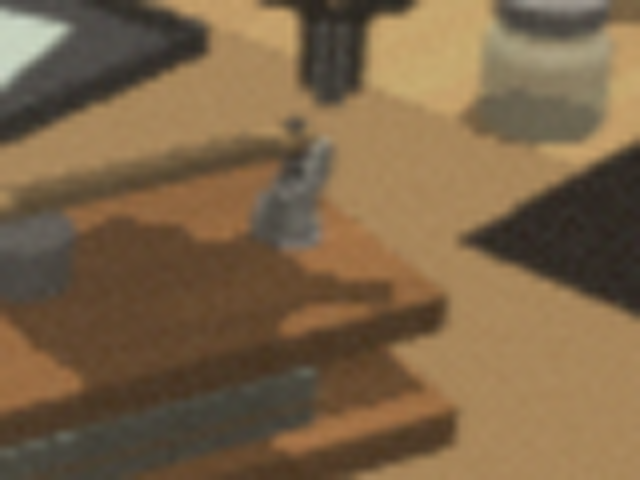

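The wing now points at the camera at about 106°, with the near ear at crop (275,205) and the far ear at (318,165). I'll cross over at height to the far ear.

Emit:
play_rows --pt "-0.008 0.003 0 0 0 -7" --pt "-0.016 0.006 0 0 0 -14" --pt "-0.024 0.009 0 0 0 -21" --pt "-0.032 0.012 0 0 0 -28" --pt "-0.04 0.015 0 0 0 -35"

```text
t: 6.55
ee_pos: [0.4884, -0.133, 0.1586]
eef_rot: [0.498, 3.102, 0.0]
contact_force: [-0.0, 0.4, 0.0]
finger_gap: 0.0003
grasp_force: 0.0
```

Run:
```python
from h import *
st(); print(rel(*place(-72,lat=-.027,z=.145)))
```

```text
t 6.55 tcp [ 0.4884 -0.133   0.1586] theta -108.3 rho -1.2 lat 2.6 F [-0.   0.4  0. ] j [-15.  16. -18.  56.   0.   3.] gap 0.0
(array([-0.0421, -0.0094,  0.0136]), array([  0. ,   0. , -36.3]))
```

Emit:
play_rows --pt "-0.008 -0.002 0 0 0 -7" --pt "-0.016 -0.004 0 0 0 -14" --pt "-0.024 -0.006 0 0 0 -21" --pt "-0.033 -0.008 0 0 0 -28" --pt "-0.042 -0.0095 0 0 0 -35"

```text
t: 6.97
ee_pos: [0.5252, -0.1555, 0.1586]
eef_rot: [0.457, -3.108, -0.0]
contact_force: [-0.7, 0.4, -0.6]
finger_gap: 0.0002
grasp_force: 0.0
```

Run:
```python
from h import *
st(); print(rel(*place(-73,lat=-.027,z=.085)))
```

```text
t 6.97 tcp [ 0.5252 -0.1555  0.1586] theta -73.3 rho 29.6 lat -27.3 F [-0.7  0.4 -0.6] j [-16.  19. -13.  58.   0. -33.] gap 0.0
(array([ 0.0001, -0.0003,  0.0736]), array([ 0. , -0. , -0.3]))
```

Emit:
play_rows --pt "0 0 0.025 0 0 0" --pt "0 0 0.05 0 0 0" --pt "0 0 0.073 0 0 0" --pt "0 0 0.073 0 0 0" --pt "0.006 0 0.073 0 0 0"

```text
t: 7.38
ee_pos: [0.5191, -0.1566, 0.0848]
eef_rot: [0.448, -3.108, -0.002]
contact_force: [0.8, -0.9, 1.4]
finger_gap: 0.0001
grasp_force: 0.0
```

Emit:
play_rows --pt "0.003 0 0 0 0 0" --pt "0.006 0 0 0 0 0" --pt "0.006 0 0 0 0 0"

```text
t: 7.63
ee_pos: [0.5143, -0.1591, 0.0869]
eef_rot: [-0.447, 3.108, -0.002]
contact_force: [-0.2, 0.3, 0.8]
finger_gap: -0.0003
grasp_force: 0.0
```

Run:
```python
from h import *
st(); print(rel(*place(-108)))
```

```text
t 7.63 tcp [ 0.5143 -0.1591  0.0869] theta -73.6 rho 29.8 lat -16.0 F [-0.2  0.3  0.8] j [-17.  22. -21.  47.  -0. -34.] gap -0.0
(array([ 0.0214, -0.0029,  0.0019]), array([-0. ,  0.1, 34.4]))
```

Emit:
play_rows --pt "0.0045 -0.0015 0 0 0 7" --pt "0.009 -0.0025 0.001 0 0 14" --pt "0.013 -0.003 0.001 0 0 21" --pt "0.0175 -0.003 0.002 0 0 28" --pt "0.0215 -0.003 0.002 0 0 35"

```text
t: 8.05
ee_pos: [0.4957, -0.1681, 0.0848]
eef_rot: [0.517, 3.095, -0.001]
contact_force: [1.0, -0.3, 0.0]
finger_gap: 0.0005
grasp_force: 0.5
```

Run:
```python
from h import *
st(); print(rel(*place(-143)))
```

```text
t 8.05 tcp [ 0.4957 -0.1681  0.0848] theta -109.0 rho 29.7 lat -15.7 F [ 1.  -0.3  0. ] j [-19.  21. -23.  46.   0.   0.] gap 0.0
(array([ 0.0209, -0.003 , -0.0003]), array([ 0.1,  0.2, 34. ]))
```

Emit:
play_rows --pt "0.0045 -0.0015 0 0 0 7" --pt "0.0085 -0.0025 0 0 0 14" --pt "0.013 -0.003 0 0 0 21" --pt "0.017 -0.003 0 0 0 28" --pt "0.021 -0.003 0 0 0 35"

```text
t: 8.47
ee_pos: [0.4747, -0.1642, 0.0846]
eef_rot: [1.424, 2.796, 0.001]
contact_force: [1.7, 0.4, -1.1]
finger_gap: 0.0004
grasp_force: 0.5
```

Emit:
play_rows --pt "0.004 -0.002 0 0 0 7" --pt "0.008 -0.0035 0 0 0 14" --pt "0.012 -0.0045 0 0 0 21" --pt "0.016 -0.005 0 0 0 28" --pt "0.02 -0.005 0 0 0 35"

```text
t: 8.88
ee_pos: [0.4588, -0.1511, 0.0847]
eef_rot: [2.199, 2.239, 0.002]
contact_force: [0.9, -1.2, -0.3]
finger_gap: 0.0004
grasp_force: 0.4
```

Run:
```python
from h import *
st(); print(rel(*place(-213)))
```

```text
t 8.88 tcp [ 0.4588 -0.1511  0.0847] theta -179.0 rho 32.0 lat -15.6 F [ 0.9 -1.2 -0.3] j [-18.  17. -28.  44.  -0.  71.] gap 0.0
(array([ 0.0208, -0.0007, -0.0004]), array([ 0.2,  0. , 34. ]))
```

Emit:
play_rows --pt "0.0043 -0.001 0 0 0 7" --pt "0.0085 -0.0015 0 0 0 14" --pt "0.0125 -0.0015 0 0 0 21" --pt "0.017 -0.001 0 0 0 28" --pt "0.021 -0.001 0 0 0 35"

```text
t: 9.3
ee_pos: [0.4564, -0.1298, 0.0843]
eef_rot: [2.772, 1.475, 0.001]
contact_force: [0.3, -1.4, -0.8]
finger_gap: 0.0001
grasp_force: 0.5
```

Emit:
play_rows --pt "0.004 -0.0015 0 0 0 7" --pt "0.008 -0.0025 0 0 0 14" --pt "0.012 -0.003 0 0 0 21" --pt "0.016 -0.003 0 0 0 28"

```text
t: 9.63
ee_pos: [0.4627, -0.1147, 0.0843]
eef_rot: [3.047, 0.76, 0.001]
contact_force: [-1.3, -1.6, -1.2]
finger_gap: -0.0002
grasp_force: 0.5
```

Run:
```python
from h import *
st(); print(rel(*place(-257,rho=.031)))
```

```text
t 9.63 tcp [ 0.4627 -0.1147  0.0843] theta 118.0 rho 31.0 lat -15.0 F [-1.3 -1.6 -1.2] j [-14.  17. -29.  44.  -0. 138.] gap -0.0
(array([ 0.0095, -0.0026, -0.0007]), array([ 0.1, -0. , 15. ]))
```

Emit:
play_rows --pt "0.0025 -0.001 0 0 0 4" --pt "0.005 -0.0015 0 0 0 8" --pt "0.0075 -0.002 0 0 0 12"

```text
t: 9.88
ee_pos: [0.4681, -0.1093, 0.0842]
eef_rot: [3.11, 0.442, 0.001]
contact_force: [-2.3, 0.2, -0.8]
finger_gap: 0.0001
grasp_force: 0.6
```

Run:
```python
from h import *
st(); print(rel(*place(-259,rho=.032)))
```

```text
t 9.88 tcp [ 0.4681 -0.1093  0.0842] theta 106.2 rho 30.9 lat -14.4 F [-2.3  0.2 -0.8] j [-13.  17. -29.  44.  -0. 151.] gap 0.0
(array([ 0.0033, -0.0022, -0.0008]), array([ 0. , -0. ,  5.2]))
```

The nut still turns freely after about 322°. I'll repeat the same return and start stroke 3.

Emit:
play_rows --pt "-0.006 -0.002 0 0 0 0" --pt "-0.012 -0.004 0 0 0 0" --pt "-0.014 -0.004 -0.03 0 0 0" --pt "-0.014 -0.004 -0.065 0 0 0" --pt "-0.014 -0.004 -0.075 0 0 -5"

```text
t: 10.3
ee_pos: [0.4549, -0.11, 0.1627]
eef_rot: [3.084, 0.587, 0.009]
contact_force: [0.5, -0.1, 0.4]
finger_gap: -0.0
grasp_force: 0.0
```

Emit:
play_rows --pt "0 0 0 0 0 -7" --pt "0 0 0 0 0 -14" --pt "0 0 0 0 0 -21" --pt "0 0 0 0 0 -28" --pt "0 0 0 0 0 -35"

```text
t: 10.72
ee_pos: [0.4528, -0.1095, 0.1588]
eef_rot: [2.763, 1.494, 0.001]
contact_force: [0.1, -0.2, 0.2]
finger_gap: -0.0
grasp_force: 0.0
```

Emit:
play_rows --pt "0 0 0 0 0 -7" --pt "0 0 0 0 0 -14" --pt "0 0 0 0 0 -21" --pt "0 0 0 0 0 -28" --pt "0 0 0 0 0 -35"

```text
t: 11.13
ee_pos: [0.4528, -0.1094, 0.1587]
eef_rot: [2.186, 2.256, 0.0]
contact_force: [0.5, 0.3, 0.8]
finger_gap: 0.0004
grasp_force: 0.0
```

Emit:
play_rows --pt "0 0 0 0 0 -7" --pt "0 0 0 0 0 -14" --pt "0 0 0 0 0 -21" --pt "0 0 0 0 0 -28" --pt "0 0 0 0 0 -35"

```text
t: 11.55
ee_pos: [0.4528, -0.1094, 0.1587]
eef_rot: [1.406, 2.809, 0.0]
contact_force: [0.0, 0.7, 0.2]
finger_gap: -0.0
grasp_force: 0.0
```

Run:
```python
from h import *
st(); print(rel(*place(-73,lat=-.027,z=.158)))
b=cap("side")
B=cv2.resize(b[0][150:210,240:320],None,fx=8,fy=8,interpolation=cv2.INTER_CUBIC)
cv2.imwrite("pics/n5.png",B[:,:,::-1])
```

```text
t 11.55 tcp [ 0.4528 -0.1094  0.1587] theta -143.2 rho 14.9 lat 43.0 F [0.  0.7 0.2] j [-14.  12. -24.  55.  -0.  40.] gap -0.0
(array([-0.0804,  0.0301,  0.0008]), array([ -0. ,   0. , -70.2]))
```

View pics/n5.png

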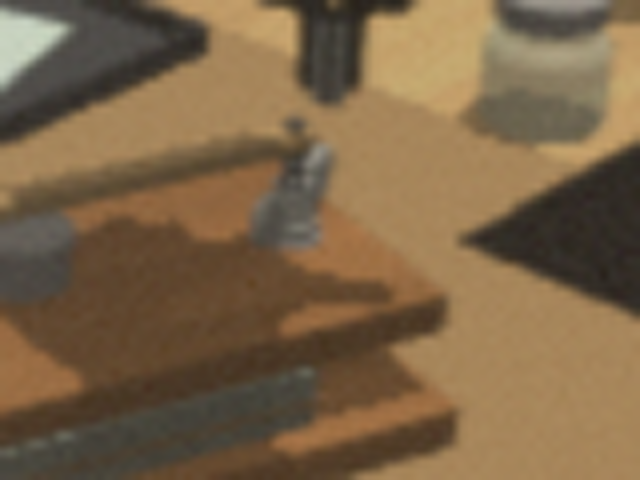

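The wing is at the same angle as before and sits lower. I'll cross over and descend as before.

Emit:
play_rows --pt "-0.008 0.003 0 0 0 -7" --pt "-0.016 0.006 0 0 0 -14" --pt "-0.024 0.009 0 0 0 -21" --pt "-0.032 0.012 0 0 0 -28" --pt "-0.04 0.015 0 0 0 -35"

```text
t: 12.02
ee_pos: [0.4891, -0.133, 0.1587]
eef_rot: [0.501, 3.101, -0.0]
contact_force: [1.2, 0.6, 0.7]
finger_gap: -0.0001
grasp_force: 0.0
```

Emit:
play_rows --pt "-0.008 -0.002 0 0 0 -7" --pt "-0.016 -0.004 0 0 0 -14" --pt "-0.024 -0.006 0 0 0 -21" --pt "-0.033 -0.008 0 0 0 -28" --pt "-0.042 -0.0095 0 0 0 -35"

```text
t: 12.43
ee_pos: [0.5258, -0.1554, 0.1587]
eef_rot: [-0.454, 3.108, -0.0]
contact_force: [-0.5, 0.3, -0.1]
finger_gap: -0.0001
grasp_force: 0.0
```

Run:
```python
from h import *
st(); print(rel(*place(-73,lat=-.027,z=.085)))
```

```text
t 12.43 tcp [ 0.5258 -0.1554  0.1587] theta -73.4 rho 29.7 lat -28.0 F [-0.5  0.3 -0.1] j [-16.  19. -13.  58.  -0. -33.] gap -0.0
(array([ 0.0008, -0.0002,  0.0737]), array([-0. ,  0. , -0.4]))
```

Emit:
play_rows --pt "0 0 0.025 0 0 0" --pt "0 0 0.05 0 0 0" --pt "0 0 0.074 0 0 0" --pt "0 0 0.074 0 0 0" --pt "0.006 0 0.075 0 0 0"

```text
t: 12.85
ee_pos: [0.5198, -0.1565, 0.0829]
eef_rot: [0.447, -3.108, -0.001]
contact_force: [-0.2, -0.2, 0.9]
finger_gap: -0.0003
grasp_force: 0.0
```

Emit:
play_rows --pt "0.003 0 0 0 0 0" --pt "0.006 0 0 0 0 0" --pt "0.006 0 0 0 0 0"

```text
t: 13.1
ee_pos: [0.5147, -0.159, 0.0849]
eef_rot: [-0.446, 3.108, -0.002]
contact_force: [0.6, 1.0, -0.4]
finger_gap: -0.0001
grasp_force: 0.0
```

Emit:
play_rows --pt "0.003 -0.001 0 0 0 4" --pt "0.006 -0.0015 0 0 0 8" --pt "0.0085 -0.002 0 0 0 12"

```text
t: 13.35
ee_pos: [0.5084, -0.1635, 0.0848]
eef_rot: [-0.114, 3.136, -0.002]
contact_force: [0.9, -1.0, -1.0]
finger_gap: 0.0001
grasp_force: 0.5
```

Run:
```python
from h import *
st(); print(rel(*place(-97)))
```

```text
t 13.35 tcp [ 0.5084 -0.1635  0.0848] theta -85.8 rho 29.7 lat -15.8 F [ 0.9 -1.  -1. ] j [-18.  22. -21.  47.  -0. -22.] gap 0.0
(array([ 0.0078, -0.0025, -0.0002]), array([-0.1,  0.2, 11.2]))
```

Emit:
play_rows --pt "0.003 -0.001 0 0 0 5" --pt "0.006 -0.0015 0 0 0 10" --pt "0.009 -0.002 0 0 0 15"

```text
t: 13.6
ee_pos: [0.4997, -0.1663, 0.0849]
eef_rot: [0.298, 3.123, -0.002]
contact_force: [1.0, -1.2, -0.4]
finger_gap: 0.0
grasp_force: 0.5
```

Emit:
play_rows --pt "0.003 -0.001 0 0 0 5" --pt "0.006 -0.002 0 0 0 10" --pt "0.009 -0.0025 0 0 0 15"

```text
t: 13.85
ee_pos: [0.4902, -0.1671, 0.0847]
eef_rot: [0.703, 3.058, -0.001]
contact_force: [0.8, -1.2, -1.7]
finger_gap: -0.0001
grasp_force: 0.6
```

Run:
```python
from h import *
st(); print(rel(*place(-131)))
```

```text
t 13.85 tcp [ 0.4902 -0.1671  0.0847] theta -115.9 rho 29.0 lat -13.7 F [ 0.8 -1.2 -1.7] j [-19.  20. -24.  46.  -0.   7.] gap -0.0
(array([ 0.008 , -0.0036, -0.0003]), array([ 0. ,  0.2, 15.1]))
```

Emit:
play_rows --pt "0.003 -0.0015 0 0 0 5" --pt "0.006 -0.003 0 0 0 10" --pt "0.0085 -0.0035 0 0 0 15"

```text
t: 14.1
ee_pos: [0.4813, -0.1664, 0.0848]
eef_rot: [1.096, 2.94, 0.0]
contact_force: [2.1, -1.8, -1.0]
finger_gap: -0.0001
grasp_force: 0.7
```

Emit:
play_rows --pt "0.003 -0.0015 0 0 0 5" --pt "0.006 -0.0025 0 0 0 10" --pt "0.0085 -0.003 0 0 0 15"

```text
t: 14.35
ee_pos: [0.4768, -0.1665, 0.0857]
eef_rot: [1.467, 2.763, -0.004]
contact_force: [8.8, -10.4, -6.3]
finger_gap: 0.0
grasp_force: 7.0
```

Run:
```python
from h import *
st(); print(rel(*place(-161)))
```

```text
t 14.35 tcp [ 0.4768 -0.1665  0.0857] theta -145.9 rho 29.0 lat -18.4 F [  8.8 -10.4  -6.3] j [-19.  19. -26.  45.  -0.  37.] gap 0.0
(array([ 0.0127, -0.0036,  0.0006]), array([ 0.3,  0.7, 15.1]))
```

The force jumped to about 14 N near the -140° wing angle, after about 383° in all, so this is probably the stop. One small push will confirm it.

Emit:
play_rows --pt "0.002 0 0 0 0 0" --pt "0.003 0 0 0 0 0" --pt "0.003 0 0 0 0 0"

```text
t: 14.6
ee_pos: [0.4768, -0.1662, 0.0861]
eef_rot: [1.46, 2.761, -0.009]
contact_force: [9.2, -13.9, -8.3]
finger_gap: 0.0001
grasp_force: 8.0
```

Run:
```python
from h import *
st()
```

```text
t 14.60 tcp [ 0.4768 -0.1662  0.0861] theta -145.7 rho 28.9 lat -18.1 F [  9.2 -13.9  -8.3] j [-19.  19. -26.  44.  -0.  37.] gap 0.0
```

The reaction is purely opposite to the push and the finger did not move, so the nut is on its stop. I'll back off, lift away and check.

Emit:
play_rows --pt "-0.008 0 0 0 0 0" --pt "-0.016 -0.001 0 0 0 0" --pt "-0.018 -0.002 -0.03 0 0 0" --pt "-0.018 -0.002 -0.07 0 0 0" --pt "-0.018 -0.002 -0.11 0 0 0"

```text
t: 15.02
ee_pos: [0.4767, -0.1757, 0.1942]
eef_rot: [-1.465, -2.775, 0.0]
contact_force: [1.0, 0.0, -0.6]
finger_gap: -0.0002
grasp_force: 0.0
```

Emit:
play_rows --pt "-0.02 -0.03 -0.02 0 0 0" --pt "-0.04 -0.06 -0.02 0 0 0" --pt "-0.06 -0.09 -0.02 0 0 0" --pt "-0.06 -0.12 -0.02 0 0 0" --pt "-0.06 -0.15 -0.02 0 0 0"

```text
t: 15.43
ee_pos: [0.3875, -0.3117, 0.2141]
eef_rot: [1.466, 2.777, -0.0]
contact_force: [-0.6, 0.2, 0.3]
finger_gap: 0.0001
grasp_force: 0.0
```

Run:
```python
from h import *
st()
a=cap("top");b=cap("side")
A=cv2.resize(a[0][110:250,195:335],(400,400),interpolation=cv2.INTER_CUBIC)
B=cv2.resize(b[0][150:230,185:305],None,fx=6.6,fy=6.6,interpolation=cv2.INTER_CUBIC)[:, :]
B2=cv2.resize(b[0][150:210,240:320],(400,300),interpolation=cv2.INTER_CUBIC)
B1=cv2.resize(b[0][150:225,185:305],(400,250),interpolation=cv2.INTER_CUBIC)
cv2.imwrite("pics/end.png",np.hstack([np.vstack([A,np.zeros((150,400,3),np.uint8)]),np.vstack([B2,B1])])[:,:,::-1])
```

```text
t 15.43 tcp [ 0.3875 -0.3117  0.2141] theta -145.6 rho 184.7 lat -87.8 F [-0.6  0.2  0.3] j [-39.  13. -14.  64.   0.  17.] gap 0.0
```

View pics/end.png

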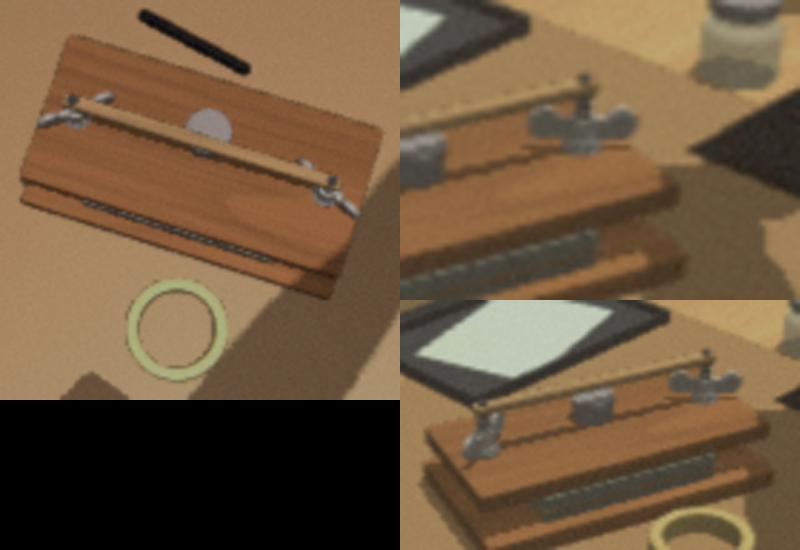

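The final picture shows the loose nut's hub sitting on its washer, at crop (583,145), with its wings at the angle where the stop was felt. The snug nut, tin (209,125), tape (177,330) and marker (195,40) look undisturbed, and the arm is clear. Handing in.

```bash
python3 -c "
from workcell import arm
print(arm.sign_off())"
```

```text
the job is handed in; nothing more can be done
None
```

I pushed the loose wing nut (on the rod at x 0.49, y -0.14) down to its washer stop in three clockwise strokes, about 383° by my estimate, and handed the job in; the last picture shows nothing else moved, but no verdict came back.

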